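# Clear the ground plate and hold the hardness probe on its mark

### The job

With the hand brush, sweep the three scrap pieces off the steel plate in the red vise into the grey tray at the plate's end, then stand the brush back on the bench on its bristles and let go of it. Only then take the orange spring-tip probe out of its holder and press its tip gently inside the blue ring on the plate, probe upright, until the brass tip is pushed about half way in (about 5 N); finish like that, still holding the probe on the mark. Do not touch the scrap with the gripper, and leave the oil bottle and the tape measure where they are.

Things in the scene. Friction and masses are not known exactly. Their poses are not given: they have to be found in the camera images.
- vise: low red vise, bolted down, holding a ground steel plate. Origin on the bench under the plate's centre; z up, y along the plate. Plate 110 (x) by 180 (y), flat top 70 above the bench; red jaws at x = +-56 to +-86, 62 high, y = +-75; base 210 (x), y = -90 to 100, 14 high; screw and tommy bar at x = -86 to -136, below 35 high. A grey scrap tray adjoins the plate's -y end (y = -90)
- tray (a point): centre of the floor of the grey open scrap tray, part of the vise (same axes). Inside 180 (x) by 88 (y), floor 4 above the bench, walls 3 thick, tops 64 above the bench; no wall towards the plate (+y), so scrap pushed over the plate's -y end drops in
- mark: blue painted ring on the plate's top, 20 inside and 32 outside diameter, flat. Origin at its centre on the plate's surface (70 above the bench)
- scrap_block: loose aluminium block offcut 28 x 22 x 20 high, 60 g, on the plate; origin at the centre of its underside
- scrap_slug: loose round brass slug, diameter 26, 20 high, 80 g, standing on the plate; origin at the centre of its underside
- scrap_angle: loose yellow angle-iron offcut 26 x 28 x 26 high, 9 thick, 50 g, on the plate; origin at the centre of its underside
- brush: hand brush on its bristles, 0.2 kg. Origin: centre of the bristles' underside; z up, y along its length. Stiff unyielding black bristle block 30 (x; 34 over tufts) by 130 (y), 0 to 29 high; pale wooden back 40 by 140, 28 to 46 high; on it a brown wooden rib to grip, 22 thick (x), 90 long (y), 46 to 87 high
- holder: black ring stand fixed to the bench, outer diameter 68, 75 high, bore 32, in which the probe hangs. Origin at the centre of its underside
- probe: hardness probe, 0.24 kg, hanging upright in the holder by its collar. Origin on its axis at the collar's underside, z up along the axis. Black collar diameter 46, z 0 to 8; orange round grip diameter 28, 8 to 68, black cap to 71; below, a steel barrel diameter 26 to -45, then a brass spring tip diameter 9 to -59 when not pressed
- plunger (a joint): how far the brass spring tip is pushed into the probe: 0 free, 0.010 m fully in; pushing it takes 0.5 N at the start and about 1 N more for each mm
- probe_point (a point): the outer end of the probe's brass spring tip, on its axis; its z axis is the probe's axis
- oil_bottle: loose yellow oil bottle, diameter 54, 120 high, at the back of the bench; origin at the centre of its underside; stays put
- tape_measure: loose yellow tape measure 70 x 65 x 35 high at the back of the bench; origin at the centre of its underside; stays put

How it is judged (in metres and radians):
On the way, in this order (a step that is already met when the one before it is completed fails the run):
1. all three scrap pieces swept off the plate into the tray, the probe still in its holder (y of scrap_block in the frame of vise between -0.182 and -0.088 m and x of scrap_block in the frame of vise between -0.092 and 0.092 m and height (world z) of each of scrap_block, scrap_slug, scrap_angle below 0.068 m and y of scrap_slug in the frame of vise between -0.182 and -0.088 m and x of scrap_slug in the frame of vise between -0.092 and 0.092 m and y of scrap_angle in the frame of vise between -0.182 and -0.088 m and x of scrap_angle in the frame of vise between -0.092 and 0.092 m and distance of probe from where it was at the start of the episode below 0.02 m), for 0.2 s.
2. the brush stands on the bench on its bristles, let go, the probe still in its holder (height (world z) of brush below 0.006 m and angle between brush's own z axis and vertical below 0.12 rad and contact force between the fingers and brush below 0.1 N and linear speed of brush below 0.02 m/s and distance of probe from where it was at the start of the episode below 0.02 m), for 0.2 s.
At the end, for the whole second after the job is handed in: Ends holding: probe in the fingers, at rest, upright within 0.12 rad, tip within 9 mm of the ring's centre, pressing with 2 to 9 N (tip in 1.5 to 8.5 mm); the three scraps lie in the tray; the brush stands on its bristles on the bench (tilt under 0.12 rad), still and let go (y of scrap_block in the frame of vise between -0.182 and -0.088 m and x of scrap_block in the frame of vise between -0.092 and 0.092 m and height (world z) of each of scrap_block, scrap_slug, scrap_angle below 0.068 m and y of scrap_slug in the frame of vise between -0.182 and -0.088 m and x of scrap_slug in the frame of vise between -0.092 and 0.092 m and y of scrap_angle in the frame of vise between -0.182 and -0.088 m and x of scrap_angle in the frame of vise between -0.092 and 0.092 m and height (world z) of brush below 0.006 m and angle between each of brush, probe's own z axis and vertical below 0.12 rad and contact force between the fingers and brush below 0.1 N and linear speed of each of brush, probe below 0.02 m/s and distance between probe_point and mark below 0.009 m and contact force between probe and vise between 2 and 9 N and value of joint plunger between 0.0015 and 0.0085 m and contact force between the fingers and probe above 3 N); the arm keeps its last pose, push and grip.
It fails at once if the gripper or arm touches a scrap piece (contact force between any of the fingers, the arm and scrap_block above 0.5 N or contact force between any of the fingers, the arm and scrap_slug above 0.5 N or contact force between any of the fingers, the arm and scrap_angle above 0.5 N).
It fails at once if the probe is pressed hard on the vise or plate (over 20 N) (contact force between probe and vise above 20 N).
It fails at once if the oil bottle or the tape measure is moved more than 20 mm (distance of any of oil_bottle, tape_measure from where it was at the start of the episode above 0.02 m).
It also fails if it takes over 67 s, if anything falls off the work surface, if the arm or the gripper's body presses on something with over 40 N, if the wrist force passes 120 N, or if a joint passes its speed limit or range.

### The arm

A 6-joint arm with a two-finger parallel gripper is mounted at the origin on the work surface. World frame = base frame: x ahead of the robot, y to its left, z up, the work surface at z = 0. Lengths are in m, angles in degrees, forces in N, time in s.
With the tool pointing down it reaches from about 0.375 to 0.75 m from the base axis. Payload 9 kg.
Tool frame: the origin (TCP) lies where the fingers leave the gripper's body, on its centre line; the fingertips stand 73 mm ahead of it and the grasp point (between the pads) lies 54 mm ahead of it (robot.tip_reach is the distance from the TCP to the fingertips, in m); z points along the fingers, y is the direction in which the jaws open and shut (so a half turn about z gives the same grasp; the last joint's range is limited). The gripper opens to 85 mm and grips with 20 to 120 N. Pads are 22 mm wide; open, the fingers measure 114 mm over their backs; the gripper's body (76 mm by 85 mm) begins 54 mm behind the grasp point. The pads swing forward as they close: fully open they stand 13 mm farther back than shut.
Start: joints at [-81.973, 5.964, 5.575, 89.605, 0, 77.527], TCP at [0.21, -0.562, 0.304] pointing down, gripper open.
Joint ranges: [-171.21, 171.21], [-48.23, 106.86], [-62.78, 66.21], [-105.2, 120.99], [-86.42, 89.51], [-180, 180]. Speed limits (degrees/s): [127.2, 127.2, 147.25, 180, 180, 180].

### API

Orientations are given as [roll, pitch, yaw] about the fixed x, y, z axes, in that order (R = Rz(yaw) Ry(pitch) Rx(roll)).
In Python, from plant import robot gives the robot as it stands. Calls block until the motion is done:
- robot.move_pose(position, orientation): joint-space move of the TCP to a pose.
- robot.line_to(position, vel=0.15, rotation=None, guard=None): straight line of the TCP; rotation=None keeps the orientation; vel is the mean speed in m/s. With guard (N) it stops when the force on the tool has changed by that much, and returns True; else False.
- robot.goto_joints(angles): joint-space move.
- robot.set_gripper(opening): finger opening in m; the grip force is fixed at half the most; returns when the fingers have stopped.
- robot.pause(seconds).
- robot.ik(position, orientation): joint angles nearest the present ones, or None.
- robot.observe(): the state.
- robot.grab_frame(name): name is "scene" or "side" or "wrist"; returns the picture (400x640x3 uint8, blue, green, red); there is no depth.
- robot.get_calibration(name): a dict with "vertical_fov" (degrees; the focal length in pixels is half the picture's height over the tangent of half this angle, whatever the lens; pixels are square), "cx", "cy" (the principal point, pixels), "rvec" (rotation vector, rad) and "tvec" (3), from world to camera coordinates, as OpenCV has them. Camera axes: x right, y down, z forward; pixel columns grow to the right and rows downward; lengths in m; the calibration is good to about 2 mm. A picture is of the moment at which its call begins: read the wrist's pose just before it. get_calibration takes no time and is no camera call; for the wrist camera it gives the pose at the moment of the call.
A pose or a line that the arm cannot do raises robot.IKError and nothing moves.
- robot.job_done(): hands the job in, once; it reports no verdict.
The state is a dict: "time": time; "q": joint angles; "qvel": joint speeds; "joint_torque": joint torques, N m; "tool_pos": TCP position; "tcp_rot": TCP orientation; "ft_force": force on the tool from outside, world axes, zero at the start; "torque": the same for the moment, N m; "gripper_width": finger opening in m.
Only numpy, scipy, OpenCV 4.12 (cv2) and the standard library are available. Lean on these libraries where they do the work, as an engineer would, in place of code of your own. Each camera call takes 0.05 s, during which the arm holds its last target. There are 200 camera calls.

## Working session

There is one attempt and no reset: what is moved stays moved. The work goes in short steps, each a Python script; the robot and the scene stay as the last script left them, time stands still between calls to the robot, and variables do not carry over. Pictures are saved under pics/ and viewed, about 8 in all and at most 12, crops included, and the job is handed in when it is done.

```bash
mkdir -p pics; ls
python3 - <<'E'
from plant import robot
import cv2
for n in("scene","side"):
    f=robot.grab_frame(n); cv2.imwrite(f"pics/{n}0.png",f); c=robot.get_calibration(n); print(n,c)
print(robot.observe(), robot.tip_reach)
E
```

```text
pics
scene {'vertical_fov': 52.94045634514374, 'cx': 325.40401576457845, 'cy': 206.29373895128762, 'rvec': array([ 1.12763815,  2.45370094, -0.92059699]), 'tvec': array([ 0.36312719, -0.28769059,  1.39271995])}
side {'vertical_fov': 56.20329964009841, 'cx': 319.1855876134474, 'cy': 204.238047350182, 'rvec': array([ 2.09088478, -0.47744942,  0.24701715]), 'tvec': array([-0.5249493 ,  0.19960311,  0.65559559])}
{'time': 0.1, 'q': array([-8.19721237e+01,  5.99580290e+00,  5.53172190e+00,  8.96051934e+01,
       -1.06059654e-03,  7.75273353e+01]), 'qvel': array([ 0.01683778, -0.02089923,  0.1439541 , -0.03104798, -0.04939815,
       -0.08088138]), 'joint_torque': array([ 5.71657845e-03, -5.58211970e+01,  5.04717207e+01,  1.33266096e-02,
       -3.41990735e-04,  6.04360636e-06]), 'tool_pos': array([ 0.21010974, -0.56177758,  0.30319583]), 'tcp_rot': array([-1.79932131e+02, -1.39258926e-02,  2.05005334e+01]), 'ft_force': array([-0.16912117, -0.46607105,  0.17121693]), 'torque': array([-0.01271082,  0.02366419, -0.01074244]), 'gripper_width': 0.08565982892243831} 0.0726
```

View pics/scene0.png

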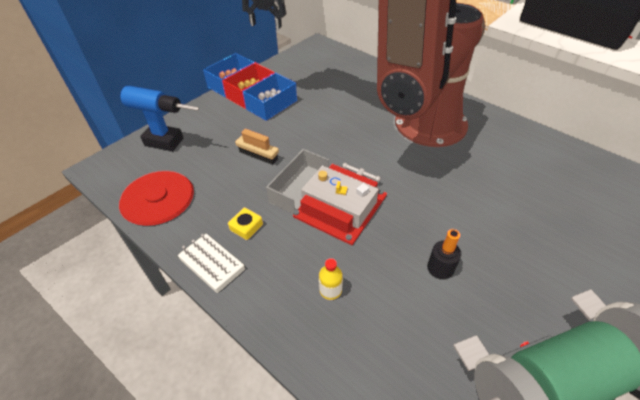

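View pics/side0.png

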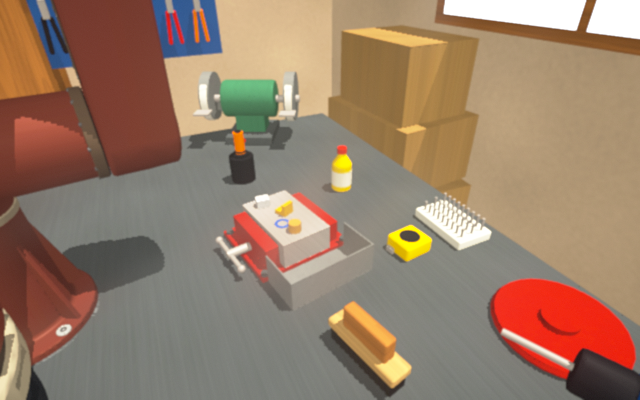

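The scene view shows the brush at (257,146), the vise plate at about (340,190), the ring at (336,181), the probe cap at (454,234), the holder base at about (444,270), the bottle at (331,290) and the tape at (246,223). The side view shows the brush rib at (370,330), the ring at (283,224), the slug at (294,227), the angle at (285,209), the block at (262,202) and the probe cap at (239,132).

```bash
cat > h.py <<'E'
import numpy as np, cv2
from plant import robot
def cam(n):
    c=robot.get_calibration(n); f=200/np.tan(np.radians(c["vertical_fov"]/2))
    R=cv2.Rodrigues(np.array(c["rvec"]))[0]; return f,c["cx"],c["cy"],R,np.array(c["tvec"])
def ray(C,u,v):
    f,cx,cy,R,t=C; return -R.T@t, R.T@np.array([(u-cx)/f,(v-cy)/f,1])
def onz(C,u,v,z):
    o,d=ray(C,u,v); return o+d*(z-o[2])/d[2]
def proj(C,P):
    f,cx,cy,R,t=C; p=(R@np.atleast_2d(P).T).T+t; return np.c_[cx+f*p[:,0]/p[:,2],cy+f*p[:,1]/p[:,2]]
E
python3 - <<'E'
from h import *
np.set_printoptions(precision=3,suppress=True)
S=cam("scene");D=cam("side")
for n,a,b,z in [("ring",(336,181),(283,224),.07),("slug",(323,176),(294,223),.09),("block",(363,189),(262,201),.08),("probecap",(454,234),(239,131),.1),("brushrib",(256,139),(370,328),.085),("bottlecap",(331,265),(342,149),.12),("tape",(246,220),(409,237),.035)]:
    print(n,onz(S,*a,z),onz(D,*b,z))
print(robot.get_calibration("wrist"))
E
```

```text
ring [ 0.481 -0.026  0.07 ] [ 0.485 -0.032  0.07 ]
slug [ 0.505 -0.053  0.09 ] [ 0.496 -0.065  0.09 ]
block [0.465 0.055 0.08 ] [0.47  0.057 0.08 ]
probecap [0.458 0.319 0.1  ] [0.524 0.44  0.1  ]
brushrib [ 0.513 -0.313  0.085] [ 0.498 -0.343  0.085]
bottlecap [0.724 0.161 0.12 ] [0.716 0.145 0.12 ]
tape [ 0.721 -0.136  0.035] [ 0.72  -0.145  0.035]
{'vertical_fov': 65.97124078743313, 'cx': 320.86471394922967, 'cy': 199.9989891582853, 'rvec': array([-2.399,  1.666,  0.219]), 'tvec': array([-0.598, -0.032,  0.377])}
```

Run:
```python
from h import *
from scipy.spatial.transform import Rotation as Ro
np.set_printoptions(precision=3,suppress=True)
C=cam("wrist");o=robot.observe()
T=Ro.from_euler('xyz',o["tcp_rot"],degrees=True).as_matrix()
print("cam pos in tool",T.T@(-C[3].T@C[4]-o["tool_pos"]),"cam axes in tool\n",T.T@C[3].T)
for z in(.36,.42,.48):
  for y in (0,90,180,-90): print(z,y,robot.ik([.45,-.14,z],[180,0,y]))
```

```text
cam pos in tool [ 0.065 -0.002 -0.069] cam axes in tool
 [[-0.001 -0.966 -0.258]
 [ 1.    -0.001 -0.   ]
 [-0.    -0.258  0.966]]
0.36 0 [-33.243 -15.247  -8.711  96.536   0.    146.757]
0.36 90 [-33.243 -15.247  -8.711  96.536   0.     56.757]
0.36 180 [-33.243 -15.247  -8.711  96.536   0.    -33.243]
0.36 -90 [ -33.243  -15.247   -8.711   96.536    0.    -123.243]
0.42 0 [-33.243 -12.733  -0.155 102.578   0.    146.757]
0.42 90 [-33.243 -12.733  -0.155 102.578   0.     56.757]
0.42 180 [-33.243 -12.733  -0.155 102.578   0.    -33.243]
0.42 -90 [ -33.243  -12.733   -0.155  102.578    0.    -123.243]
0.48 0 [-33.243  -9.13    9.646 108.776   0.    146.757]
0.48 90 [-33.243  -9.13    9.646 108.776   0.     56.757]
0.48 180 [-33.243  -9.13    9.646 108.776   0.    -33.243]
0.48 -90 [ -33.243   -9.13     9.646  108.776    0.    -123.243]
```

Run:
```python
from h import *
import pickle
robot.move_pose([.5,-.15,.36],[180,0,0])
C=cam("wrist");f=robot.grab_frame("wrist");pickle.dump(C,open("w1.pkl","wb"))
cv2.imwrite("pics/w1.png",f)
cv2.imwrite("pics/w1c.png",cv2.resize(f[:,:],(800,500),interpolation=cv2.INTER_CUBIC))
print(robot.observe()["time"],robot.observe()["tool_pos"],robot.observe()["tcp_rot"])
```

```text
1.9917 [ 0.49986662 -0.15075879  0.35977205] [-1.79998332e+02  1.72068553e-02 -5.31762443e-02]
```

View pics/w1c.png

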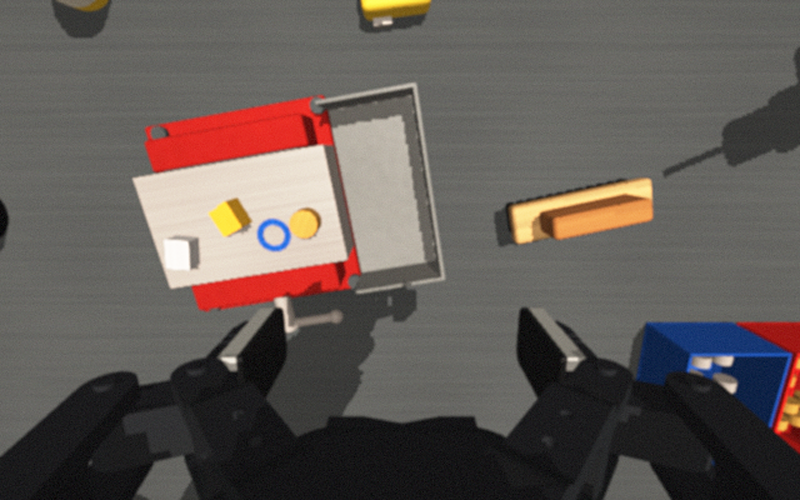

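The wrist view (scaled 1.25) shows the plate corners at (134,179), (334,146), (353,262), (171,288), the ring at (274,235), the slug at (306,223), the angle at (230,217) and the block at (180,254). The brush's wooden back has corners at (508,206), (652,179), (653,216), (517,243).

Run:
```python
from h import *
import pickle
np.set_printoptions(precision=4,suppress=True)
C=pickle.load(open("w1.pkl","rb")); f=cv2.imread("pics/w1.png"); hsv=cv2.cvtColor(f,cv2.COLOR_BGR2HSV)
q=lambda pts,z:np.array([onz(C,u/1.25,v/1.25,z)[:2] for u,v in pts])
P=q([(134,179),(334,146),(353,262),(171,288)],.07); print("plate",P,P.mean(0)); 
e=[np.linalg.norm(P[i]-P[(i+1)%4]) for i in range(4)];print("edges",e)
d=(P[0]-P[1]+P[3]-P[2]);print("y axis ang",np.degrees(np.arctan2(d[1],d[0])))
B=q([(508,206),(652,179),(653,216),(517,243)],.046);print("brush",B,B.mean(0),[np.linalg.norm(B[i]-B[(i+1)%4]) for i in range(4)])
d=(B[0]-B[1]+B[3]-B[2]);print("ang",np.degrees(np.arctan2(d[1],d[0])))
print("ring",q([(274,235)],.07),"slug",q([(306,221)],.09),"block top",q([(180,252)],.09),"angle",q([(230,217)],.09))
# segmentation: brush rib+back
def seg(lo,hi,x0,x1,y0,y1):
    m=cv2.inRange(hsv,lo,hi); k=np.zeros_like(m);k[y0:y1,x0:x1]=m[y0:y1,x0:x1];return k
m=seg((100,100,100),(130,255,255),160,270,160,215);ys,xs=np.nonzero(m);print("ring bbox px",xs.min(),xs.max(),ys.min(),ys.max(),onz(C,(xs.min()+xs.max())/2,(ys.min()+ys.max())/2,.07),len(xs))
m=seg((8,60,80),(28,255,255),395,540,130,210);
c=max(cv2.findContours(m,0,2)[0],key=cv2.contourArea);print("brush rect",cv2.minAreaRect(c),cv2.contourArea(c))
```

```text
plate [[ 0.5368  0.0964]
 [ 0.5658 -0.0888]
 [ 0.4569 -0.1022]
 [ 0.4303  0.079 ]] [ 0.4974 -0.0039]
edges [np.float64(0.18742072913310948), np.float64(0.10973674458505842), np.float64(0.183079099133927), np.float64(0.10792724831443537)]
y axis ang 98.61780594129367
brush [[ 0.5077 -0.2558]
 [ 0.5341 -0.3951]
 [ 0.4974 -0.4022]
 [ 0.4697 -0.2676]] [ 0.5022 -0.3302] [np.float64(0.14181677060100992), np.float64(0.03737941013484642), np.float64(0.13740338836808266), np.float64(0.03987493283867866)]
ang 101.1654417537728
ring [[ 0.4839 -0.0277]] slug [[ 0.5011 -0.0641]] block top [[0.4727 0.0526]] angle [[0.5049 0.0033]]
ring bbox px 206 231 175 200 [ 0.4845 -0.0269  0.07  ] 285
brush rect ((465.6158142089844, 169.47604370117188), (37.11058807373047, 118.7944107055664), 78.31063079833984) 3954.5
```

```bash
cat >> h.py <<'E'
V=np.array([.4974,-.0039]); VY=8.6
def vw(x,y):
    a=np.radians(VY); return V+np.array([x*np.cos(a)-y*np.sin(a),x*np.sin(a)+y*np.cos(a)])
BR=[.5022,-.3302]; BYAW=101.2; SY=180+VY
def st():
    o=robot.observe(); print("t %.2f"%o["time"],o["tool_pos"].round(4),o["tcp_rot"].round(2),"F",o["ft_force"].round(2),"w %.4f"%o["gripper_width"])
E
python3 - <<'E'
from h import *
robot.move_pose([*BR,.22],[180,0,BYAW]); 
print(robot.line_to([*BR,.124],vel=.12,guard=15)); st()
robot.set_gripper(0.0); st()
robot.line_to([*BR,.30],vel=.2)
p=vw(0,.122); robot.move_pose([*p,.28],[180,0,SY]); robot.line_to([*p,.1965],vel=.15); st()
f=robot.grab_frame("side"); cv2.imwrite("pics/s1.png",cv2.resize(f[90:310,170:460],None,fx=2.7,fy=2.7,interpolation=cv2.INTER_CUBIC))
E
```

```text
False
t 4.70 [ 0.5026 -0.3305  0.1249] [1.7996e+02 6.0000e-02 1.0120e+02] F [ 0.23 -0.73 -0.56] w 0.0854
t 5.30 [ 0.5023 -0.3303  0.1243] [1.7999e+02 2.0000e-02 1.0120e+02] F [0.9  0.29 2.07] w 0.0212
t 8.68 [0.4796 0.1165 0.1973] [-1.7999e+02  5.0000e-02 -1.7143e+02] F [ 0.64 -0.19 -3.22] w 0.0214
```

View pics/s1.png

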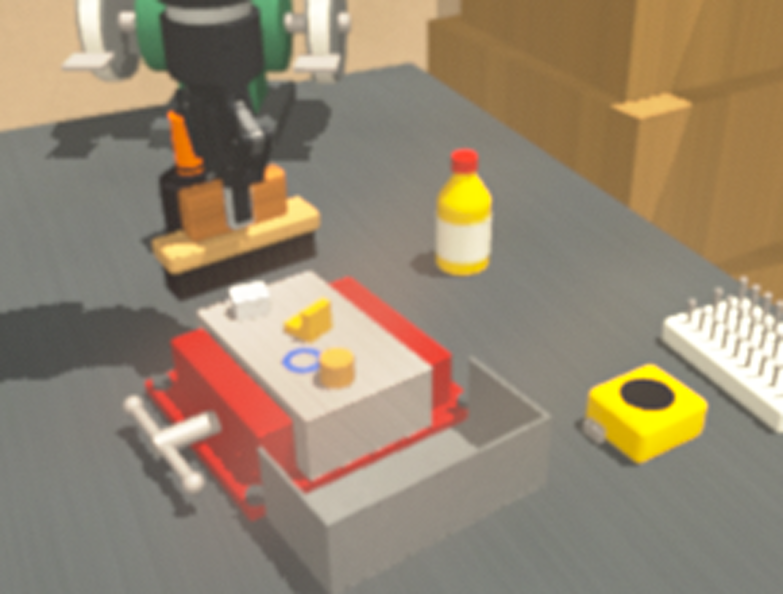

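The brush (bristles at about (245,265) in the crop) is held level just beyond the plate's +y end. The block, angle, slug and ring ahead of it are untouched. I'll sweep now.

Run:
```python
from h import *
p=vw(0,.122); robot.line_to([*p,.1955],vel=.05); st()
p=vw(0,-.06); print(robot.line_to([*p,.1955],vel=.07,guard=25)); st()
p=vw(0,-.113); print(robot.line_to([*p,.1955],vel=.06,guard=25)); st()
p=vw(0,-.06);robot.line_to([*p,.1965],vel=.2); robot.line_to([*p,.30],vel=.25); st()
robot.pause(.1)
f=robot.grab_frame("side"); cv2.imwrite("pics/s2.png",cv2.resize(f[170:310,200:400],None,fx=3.5,fy=3.5,interpolation=cv2.INTER_CUBIC))
```

```text
t 8.98 [0.4795 0.1167 0.1961] [-1.7999e+02  6.0000e-02 -1.7140e+02] F [-0.38 -0.16 -2.41] w 0.0215
False
t 11.73 [ 0.5064 -0.0631  0.1955] [-179.99    0.   -171.39] F [-0.93  0.44 -2.19] w 0.0213
False
t 12.77 [ 0.5142 -0.1154  0.1955] [ 1.7999e+02 -1.0000e-02 -1.7139e+02] F [ 0.47  0.51 -1.88] w 0.0215
t 13.75 [ 0.5065 -0.0637  0.2994] [-1.8000e+02 -1.0000e-02 -1.7144e+02] F [ 0.2   0.03 -2.14] w 0.0211
```

View pics/s2.png

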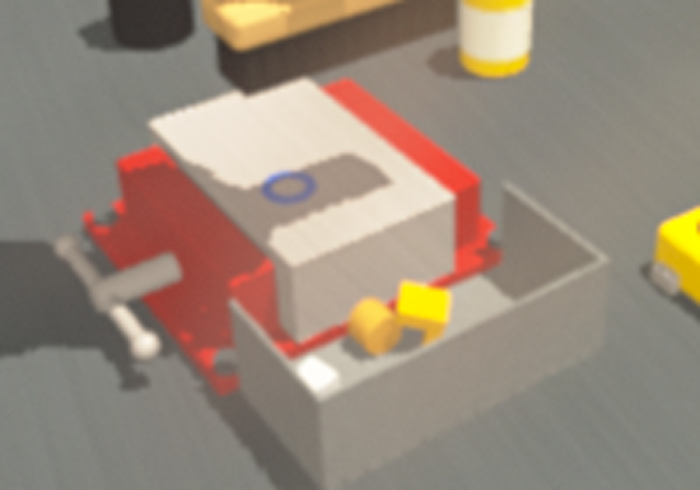

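The plate is clear and all three scraps are in the tray: block (317,372), slug (373,325), angle (425,305). Next I'll put the brush back and look at the holder.

Run:
```python
from h import *
import pickle
robot.move_pose([*BR,.22],[180,0,BYAW]); robot.line_to([*BR,.14],vel=.15)
print(robot.line_to([*BR,.1235],vel=.04,guard=6)); st()
robot.set_gripper(.085); st(); robot.pause(.3)
robot.line_to([*BR,.25],vel=.2)
f=robot.grab_frame("side"); b=cv2.resize(f[280:400,300:440],None,fx=3,fy=3)
t=cv2.resize(f[180:300,220:390],None,fx=3,fy=3)
robot.move_pose([.5,.17,.36],[180,0,180]); robot.pause(.2)
C=cam("wrist");f=robot.grab_frame("wrist");pickle.dump(C,open("w2.pkl","wb")); cv2.imwrite("pics/w2.png",f); st()
out=np.zeros((580,800,3),np.uint8); w=cv2.resize(f,(640,400)); out[:400,:640]=w; out[400:,:]=0
b=cv2.resize(b,(210,180)); out[400:,:210]=b; t=cv2.resize(t,(255,180)); out[400:,220:475]=t
cv2.imwrite("pics/w2c.png",out)
```

```text
True
t 16.08 [ 0.5021 -0.3304  0.1241] [-1.7999e+02  3.0000e-02  1.0120e+02] F [-0.97 -0.2   4.36] w 0.0217
t 16.72 [ 0.5018 -0.3298  0.1232] [-1.7994e+02 -6.0000e-02  1.0121e+02] F [-0.05  0.49  0.1 ] w 0.0851
t 19.96 [0.5002 0.1695 0.3598] [-1.8000e+02 -1.0000e-02  1.7994e+02] F [-0.41 -0.8  -0.57] w 0.0851
```

View pics/w2c.png

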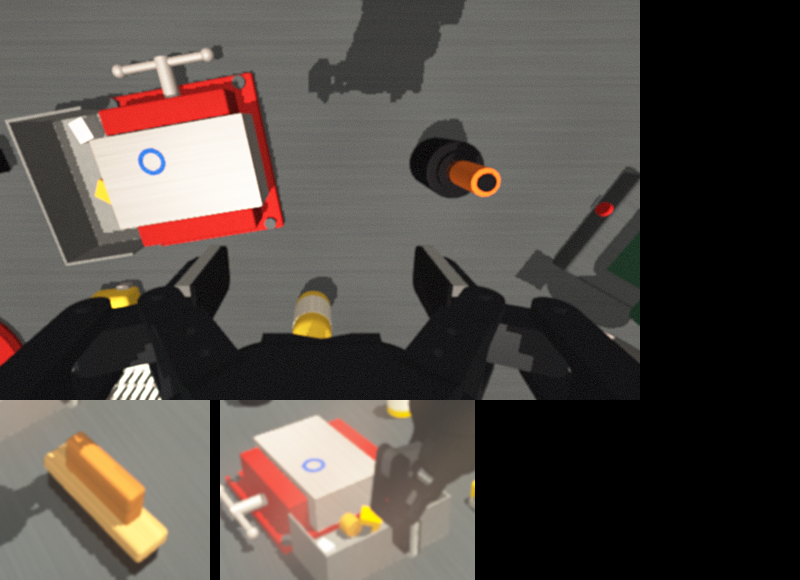

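The brush stands on its bristles on the bench. In the wrist view the ring is at (152,161), the probe cap at (486,181) and the holder and collar at about (450,165).

Run:
```python
from h import *
import pickle
np.set_printoptions(precision=4,suppress=True)
for n,box in(("w1",(160,270,160,215)),("w2",(130,175,140,185))):
    C=pickle.load(open(n+".pkl","rb")); f=cv2.imread(f"pics/{n}.png"); hsv=cv2.cvtColor(f,cv2.COLOR_BGR2HSV)
    m=cv2.inRange(hsv,(100,90,90),(130,255,255)); k=np.zeros_like(m);x0,x1,y0,y1=box;k[y0:y1,x0:x1]=m[y0:y1,x0:x1]
    c=max(cv2.findContours(k,0,1)[0],key=cv2.contourArea); e=cv2.fitEllipse(c); print(n,"ring",e,onz(C,*e[0],.07))
m=cv2.inRange(hsv,(3,130,100),(18,255,255)); k=np.zeros_like(m);k[140:210,440:510]=m[140:210,440:510]
c=max(cv2.findContours(k,0,1)[0],key=cv2.contourArea);print(cv2.boundingRect(c))
ys,xs=np.nonzero(k[:, :]); r=xs.max()
top=[(486,181)]
print("cap",onz(C,486,181,.146), "from scene",onz(cam("scene"),454,233.5,.146),"side",onz(cam("side"),239,130.5,.146))
# dark holder blob
g=cv2.cvtColor(f,cv2.COLOR_BGR2GRAY)
cv2.imwrite("pics/hold.png",cv2.resize(f[110:215,395:515],None,fx=6,fy=5.7,interpolation=cv2.INTER_CUBIC)) 
P=onz(C,486,181,.146)
a=np.linspace(0,2*np.pi,60,endpoint=False)
im=cv2.resize(f[110:220,395:515],None,fx=5,fy=5,interpolation=cv2.INTER_CUBIC)
for z,r,col in((.146,.014,(0,255,0)),(.083,.023,(255,255,0)),(.075,.034,(255,0,255)),(0,.034,(255,255,255))):
    for u,v in proj(C,np.c_[P[0]+r*np.cos(a),P[1]+r*np.sin(a),0*a+z]): cv2.circle(im,(int((u-395)*5+2),int((v-110)*5+2)),1,col,-1)
cv2.imwrite("pics/hold.png",np.clip(im.astype(int)*1.5,0,255).astype(np.uint8))
```

```text
w1 ring ((218.6156463623047, 187.71432495117188), (23.89322280883789, 26.267179489135742), 127.50141906738281) [ 0.4842 -0.027   0.07  ]
w2 ring ((151.27117919921875, 161.24563598632812), (23.787694931030273, 27.448455810546875), 132.41998291015625) [ 0.4834 -0.0269  0.07  ]
(449, 161, 52, 36)
cap [0.4923 0.3253 0.146 ] from scene [0.4948 0.3269 0.146 ] side [0.4987 0.3243 0.146 ]
```

View pics/hold.png

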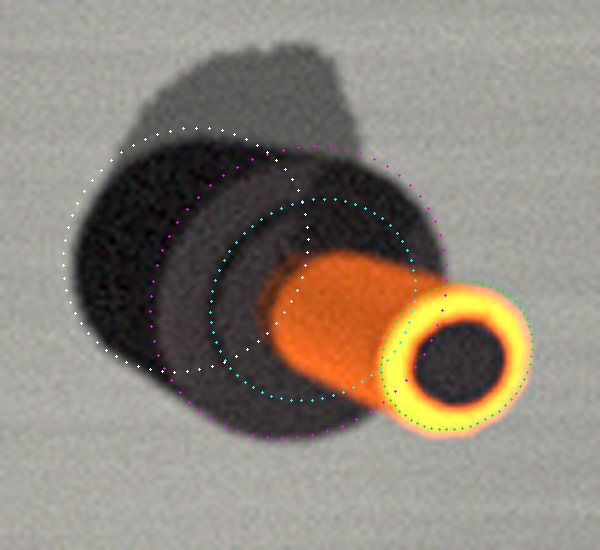

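Ring at (0.484, -0.027), with both views agreeing within 1 mm. The overlay puts the holder axis at about (0.494, 0.325), slightly down the image from my first guess. Time to grasp the probe.

Run:
```python
from h import *
H=[.494,.3253]; M=[.4838,-.027]
robot.move_pose([*H,.26],[180,0,180]); print(robot.line_to([*H,.172],vel=.12,guard=12)); st()
robot.set_gripper(0.0); st()
robot.line_to([*H,.29],vel=.12); st()
robot.move_pose([*M,.29],[180,0,180]); robot.line_to([*M,.240],vel=.1); robot.pause(.3); st()
a=robot.grab_frame("side"); b=robot.grab_frame("scene"); cv2.imwrite("pics/sd.png",a); cv2.imwrite("pics/sc.png",b)
k=lambda f,u,v:cv2.resize(f[v:v+120,u:u+80],None,fx=5,fy=5,interpolation=cv2.INTER_CUBIC)
S=cam("side");T=cam("scene");us=proj(S,[*M,.1])[0].astype(int)-[40,70];ut=proj(T,[*M,.1])[0].astype(int)-[40,70]
print(us,ut); cv2.imwrite("pics/pr.png",np.hstack([k(a,*us),k(b,*ut)]))
```

```text
False
t 21.61 [0.4945 0.3253 0.1731] [1.7997e+02 8.0000e-02 1.7999e+02] F [0.68 1.   0.39] w 0.0854
t 22.18 [0.4942 0.3255 0.1724] [ 1.7998e+02  4.0000e-02 -1.7999e+02] F [-0.63  0.52  3.22] w 0.0264
t 23.31 [0.4937 0.3252 0.2889] [-1.7997e+02 -9.0000e-02 -1.8000e+02] F [ 0.25  0.09 -3.07] w 0.0266
t 25.58 [ 0.484  -0.0271  0.2405] [-1.7999e+02  5.0000e-02  1.8000e+02] F [ 0.38  0.73 -3.34] w 0.0267
[240 140] [295 103]
```

View pics/pr.png

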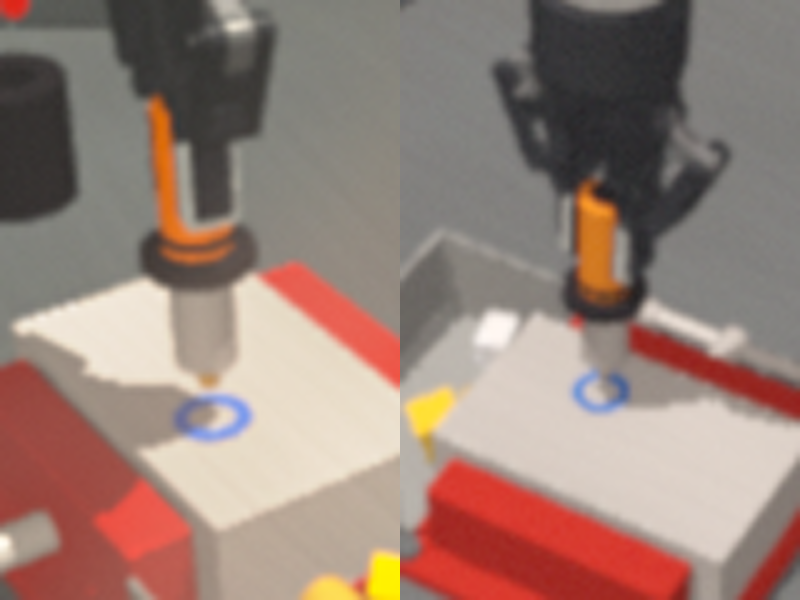

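The probe hangs upright over the ring. Side crop: tip (208,384), ring (213,417). Scene crop: tip (203,381), ring (200,391). I'll triangulate both, correct, and press.

Run:
```python
from h import *
np.set_printoptions(precision=4,suppress=True)
S=cam("side");T=cam("scene")
def tri(a,b):
    P=[c[3] for c in(S,T)]; A=[];B=[]
    for c,(u,v) in((S,a),(T,b)):
        o,d=ray(c,u,v); d/=np.linalg.norm(d); M=np.eye(3)-np.outer(d,d); A.append(M);B.append(M@o)
    return np.linalg.lstsq(np.vstack(A),np.hstack(B),rcond=None)[0]
s=lambda u,v:(240+(u+.5)/5-.5,140+(v+.5)/5-.5); t=lambda u,v:(295+(u+.5)/5-.5,103+(v+.5)/5-.5)
tip=tri(s(208,386),t(203,382));ring=tri(s(213,417),t(200,391));print("tip",tip,"ring",ring)
print("ring onz",onz(S,*s(213,417),.07),onz(T,*t(200,391),.07)," tip onz .0843",onz(S,*s(208,386),.0843),onz(T,*t(203,382),.0843))
```

```text
tip [ 0.4854 -0.0242  0.0826] ring [ 0.484  -0.0287  0.0708]
ring onz [ 0.4846 -0.0279  0.07  ] [ 0.483  -0.0291  0.07  ]  tip onz .0843 [ 0.4841 -0.0259  0.0843] [ 0.4875 -0.0234  0.0843]
```

Run:
```python
from h import *
M=[.4828,-.029]
def fz(n=12):
    a=[]
    for _ in range(n): robot.pause(.03); a.append(robot.observe()["ft_force"][2])
    return np.mean(a)
robot.line_to([*M,.234],vel=.06); robot.pause(.2); b=fz(); print("base",b); st()
for z in (.229,.226,.2245,.223,.222,.221,.220,.219):
    robot.line_to([*M,z],vel=.02,guard=7); robot.pause(.1); d=fz(8)-b; o=robot.observe(); print(z,o["tool_pos"].round(4),"dF %.2f"%d)
    if d>4.3: break
a=robot.grab_frame("side"); b=robot.grab_frame("scene")
k=lambda f,u,v:cv2.resize(f[v:v+120,u:u+80],None,fx=5,fy=5,interpolation=cv2.INTER_CUBIC)
w=robot.grab_frame("scene")
cv2.imwrite("pics/pr2.png",np.hstack([k(a,240,140),k(b,295,103)])); cv2.imwrite("pics/end_side.png",a); st()
```

```text
base -2.0303486399813786
t 26.54 [ 0.4828 -0.029   0.234 ] [ 180.    0. -180.] F [-0.42 -0.38 -1.5 ] w 0.0265
0.229 [ 0.4828 -0.029   0.229 ] dF -0.09
0.226 [ 0.4828 -0.029   0.226 ] dF 0.40
0.2245 [ 0.4828 -0.029   0.2246] dF 1.73
0.223 [ 0.4828 -0.029   0.2231] dF 3.45
0.222 [ 0.4828 -0.029   0.222 ] dF 4.37
t 29.98 [ 0.4828 -0.029   0.222 ] [-180.    0.  180.] F [ 0.73 -0.    3.09] w 0.0265
```

View pics/pr2.png

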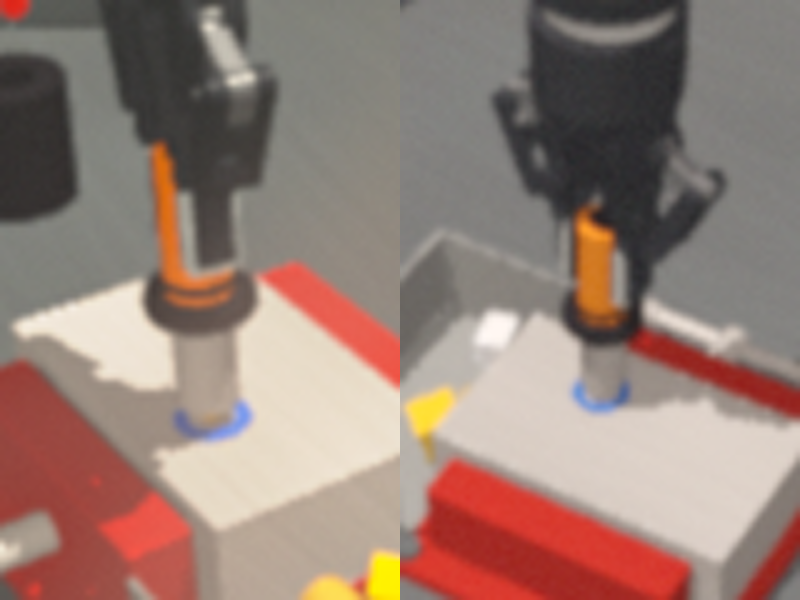

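View pics/end_side.png

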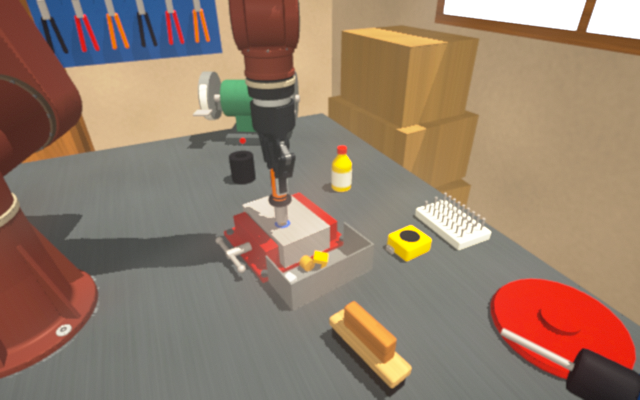

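The tip sits inside the ring, at about (212,420) in the side crop against the ring centre at (213,417). The probe is upright and pressing with about 4.4 N. The brush is standing at (370,340), the scraps are in the tray, and the bottle and tape haven't moved. I'll hand it in.

```bash
python3 -c "
from h import *
robot.job_done(); st()"
```

```text
the job is handed in; nothing more can be done
the job is handed in; nothing more can be done
```

I finished the job in about 30 s of the 67 s allowed and handed it in; no verdict is reported.

- **Scrap:** One pass of the brush swept all three pieces into the tray. They were still there in the last picture, which also showed the oil bottle and tape measure where they were. I judged the scrap heights by eye and did not measure them.
- **Brush:** It stands on its bristles at its original spot, released before I took the probe. It was still upright in the last picture.
- **Probe:** It is held upright inside the blue ring. The force had risen by about 4.4 N from the hanging baseline. The tool was pressed about 4 mm beyond first contact.
- **Disagreement:** While the probe hung over the ring, the two fixed cameras put its tip 3–5 mm from the ring's centre. The wrist camera's ring position and the grasp implied about 1–2 mm. I corrected the aim by about half of that difference. The last side view shows the tip within a pixel or two of the centre, inside the 9 mm limit.

No other check failed. The state read after hand-in returned nothing, so the last force reading is from just before it.

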